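# Load the test kiln and close its lid

## Robot

A 7-joint arm with a two-finger parallel gripper is mounted at the origin on the work surface. World frame = base frame: x ahead of the robot, y to its left, z up, the work surface at z = 0. Lengths are in mm, angles in rad, forces in N, time in s.
With the tool pointing down it reaches from about 400 to 925 mm from the base axis. Payload 4.1 kg.
Tool frame: the origin (TCP) lies at the centre of the arm's flange, where the gripper is bolted on; the fingertips stand 173 mm ahead of it and the grasp point (between the pads) lies 155 mm ahead of it (ctrl.grip_depth is the distance from the TCP to the grasp point, in mm); x points along the fingers, y is the direction in which the jaws open and shut, and the axes are right-handed (so a half turn about x gives the same grasp; the last joint's range is limited). The gripper opens to 85 mm and grips with 20 to 120 N. Pads are 22 mm wide; open, the fingers measure 114 mm over their backs; the gripper's body (76 mm by 85 mm) begins 54 mm behind the grasp point. The pads swing forward as they close: fully open they stand 13 mm farther back than shut.
Start: joints at [1.19, 0.398, 0.045, 1.537, -0.019, 1.207, -0.051], TCP at [180.788, -624.366, 404.747] pointing down, gripper open.
Joint ranges: [-2.82, 2.82], [-0.49, 2.23], [-1.37, 1.46], [0, 2.46], [-1.36, 4.5], [0.23, 2], [-2.94, 2.94]. Speed limits (rad/s): [2.57, 2.57, 3.14, 3.14, 3.14, 3.14, 3.14].

## Interface

Orientations are given as a unit quaternion [x, y, z, w].
In Python, from workcell import ctrl gives the robot as it stands.
- The arm moves only by the tool drive_tool, never from a script. Its argument "series" is text: rows parted by semicolons, each of 7 numbers parted by spaces: the shift along the tool's x, y, z in mm, then the turn, a rotation vector about the tool's x, y, z in rad, then the closure in counts, from 0 (fully open) to 255 (shut). In form: tx ty tz wx wy wz claw; .... A call has 1 to 8 rows; each row shifts and turns the pose as measured when the row begins, along the tool's axes as they then stand; what a row does not reach is not made up. A row lasts 1/10 s, in which the tool goes at most 50 mm and 8.59 degrees, less where a joint would pass 70% of its speed; a pose out of reach is approached as far as the arm can. A call with a gripper value outside its range is refused whole. The fingers move at their own pace and stop on an object; the grip force is fixed at half the most. Time passes only in rows, so rows that do not move let the fingers close. It gives the time, the measured TCP pose, the force and the opening at its end, in the units of the state.
- ctrl.get_obs(): the state, without advancing time (a new reading comes with each control period).
- ctrl.read_camera(name): name is "scene" or "top" or "wrist"; returns the picture (400x640x3 uint8, red, green, blue); there is no depth.
- ctrl.camera_model(name): a dict with "intrinsics" (3x3 intrinsics, pixels), "rvec" (rotation vector, rad) and "tvec" (3), from world to camera coordinates, as OpenCV has them; the wrist camera has in their place "T_tool_cam" (4x4, takes a point from camera to tool coordinates, whose origin is the TCP and whose axes are the tool frame's). Camera axes: x right, y down, z forward; pixel columns grow to the right and rows downward; lengths in mm; the calibration is good to about 2 mm. A picture is of the moment at which its call begins: read the wrist's pose just before it. camera_model takes no time and is no camera call.
- ctrl.sign_off(): hands the job in, once; it reports no verdict.
The state is a dict: "clock": time; "joints": joint angles; "joint_vel": joint speeds; "joint_torque": joint torques, N m; "ee_pos": TCP position; "ee_rot": TCP orientation; "force": force on the tool from outside, world axes, zero at the start; "torque": the same for the moment, N m; "grip_width": finger opening in mm.
Only numpy, scipy, OpenCV 4.12 (cv2) and the standard library are available. Lean on these libraries where they do the work, as an engineer would, in place of code of your own. Each camera call takes 0.05 s, during which the arm holds its last target. There are 200 camera calls.

## Task

Stand the dark green vase upright inside the small open test kiln, setting it down on the kiln floor gently rather than dropping it in. Then close the kiln's hinged lid fully, without slamming it. Leave the other vases and the cups standing where they are.

Things in the scene. Friction and masses are not known exactly. Their poses are not given: they have to be found in the camera images.
- green_vase: Dark green glazed vase with a pale neck, loose, upright on the pale slab (underside 12 mm above the table). 90 mm tall, belly 66 mm across at 36 mm height, narrowing to a cylindrical neck 30 mm across from 62 to 90 mm height (grip it here). About 0.2 kg. Origin: centre of its underside, z up.
- grey_vase: Unglazed light grey vase, loose, on the slab. Same shape and size as the green vase (66 mm across, 90 mm tall). Origin: centre of its underside. Leave it.
- brown_vase: Brown vase with a pale neck, loose, on the slab. Same shape and size as the green vase (66 mm across, 90 mm tall). Origin: centre of its underside. Leave it.
- cups: Stack of light grey tumblers, loose, on the slab: 64 mm across, 152 mm tall. Origin: centre of its underside. Leave it.
- slab: Pale square kiln shelf lying on the table, fixed, 270 x 270 x 12 mm; the vases and the cups stand on it in a 2 x 2 pattern about 130 mm apart, in any order. Origin: centre of its underside.
- kiln: Small top-loading test kiln, fixed: cream firebrick box in a metal jacket. Outside 180 mm (its x) by 200 mm (its y), rim 125 mm above the table; walls 20 mm, chamber 140 (x) by 160 (y) by 100 mm deep. Origin: centre of its underside, on the table, z up. Its front, to its own -x, faces roughly to the robot's right (world -y); the lid is hinged along its rear (+x) top edge.
- kiln_floor (a point): Centre of the kiln's chamber floor, 25 mm above the table, axes as the kiln's.
- kiln_hinge (a point): Middle of the lid's hinge axis: at the kiln's rear top edge, kiln x = +90 mm, 125 mm above the table. The axis is along the kiln's y.
- lid_handle (a point): Middle of the lid's black handle bar: round, 12 mm thick, 120 mm long, parallel to the hinge, on an arm at each end (108 mm clear between), 40 mm out from the lid's free edge (34 mm clear gap). Lid shut: 220 mm from the hinge towards the kiln's -x, 137 mm above the table.
- lid (a joint): Lid angle a, rad: 0 shut, flat on the rim; grows as it opens, to 2.3; starts leaning back past upright (1.9 to 2.2). Lid 180 x 200 x 24 mm, 0.45 kg; stiff hinge: stays where left, takes up to 8 N at the handle. The bar lies 0.220 cos a - 0.012 sin a (m) from the hinge towards the kiln's -x, 0.220 sin a + 0.012 cos a above it.
Mind the look-alikes: they are no part of the job. What is shaped like the green_vase but purple or yellow is not meant.

How it is judged (in metres and radians):
On the way:
1. the green vase stands upright on the kiln floor, let go, while the lid is still open (x of green_vase in the frame of kiln_floor between -0.045 and 0.045 m and y of green_vase in the frame of kiln_floor between -0.055 and 0.055 m and z of green_vase in the frame of kiln_floor between -0.006 and 0.006 m and angle between green_vase's own z axis and vertical below 0.12 rad and contact force between the fingers and green_vase below 0.1 N and value of joint lid above 1 rad), for 0.2 s.
At the end, for the whole second after the job is handed in: The green vase stands at rest, upright (within 0.12 rad) on the kiln's floor inside the chamber (its origin within 6 mm of floor height), and the lid is fully shut (angle under 0.04 rad) (x of green_vase in the frame of kiln_floor between -0.045 and 0.045 m and y of green_vase in the frame of kiln_floor between -0.055 and 0.055 m and z of green_vase in the frame of kiln_floor between -0.006 and 0.006 m and angle between green_vase's own z axis and vertical below 0.12 rad and value of joint lid below 0.04 rad and linear speed of green_vase below 0.03 m/s); the robot touches nothing.
It fails at once if the green vase is dropped into the kiln (falls freely inside it faster than 0.6 m/s) (horizontal distance between green_vase and kiln_floor below 0.1 m and linear speed of green_vase above 0.6 m/s and contact force between the fingers and green_vase below 0.1 N).
It fails at once if the lid is slammed (closes faster than 3 rad/s) (velocity of joint lid below -3 rad/s).
It fails at once if another vase or the cups are moved more than 30 mm or tipped over (distance of any of grey_vase, brown_vase, cups from where it was at the start of the episode above 0.03 m or angle between any of grey_vase, brown_vase, cups's own z axis and vertical above 0.5 rad).
It also fails if it takes over 59 s, if anything falls off the work surface, if the arm or the gripper's body presses on something with over 40 N, if the wrist force passes 120 N, or if a joint passes its speed limit or range.

## Working session

There is one attempt and no reset: what is moved stays moved. The work goes in short steps, Python scripts to look and compute and a tool call to move; the robot and the scene stay as the last step left them, time stands still between calls to the robot, and variables do not carry over. Pictures are saved under pics/ and viewed, on a budget of 10 in all, crops included, one or two more only if the job needs it, and the job is handed in when it is done.

Besides the shell and the picture viewer there is one more tool, called after "Request:" as name(argument=value, ...) on one line, values as JSON. drive_tool: Moves the arm, as the interface text tells. Its arguments: {"type":"object","properties":{"series":{"type":"string"}},"required":["series"]}

```bash
mkdir -p pics; ls
python3 - <<'E'
from workcell import ctrl
import cv2,numpy as np
o=ctrl.get_obs(); print(o['clock'],o['ee_pos'],o['ee_rot'],o['grip_width'])
for n in ('scene','top'):
    m=ctrl.camera_model(n); print(n,{k:np.round(v,4).tolist() for k,v in m.items()})
    R=cv2.Rodrigues(np.array(m['rvec'],float))[0]; print('pos',-R.T@np.array(m['tvec']).ravel())
    cv2.imwrite(f'pics/{n}0.png',ctrl.read_camera(n)[:,:,::-1])
print(ctrl.camera_model('wrist'))
E
```

```text
pics
0.0 [ 180.7373674  -624.06879323  403.66840254] [-0.69995231 -0.10001257  0.70023084 -0.09869661] 85.36486339098376
scene {'intrinsics': [[369.8302, 0.0, 317.2018], [0.0, 369.8302, 190.5594], [0.0, 0.0, 1.0]], 'rvec': [1.1243, 2.3059, -1.0989], 'tvec': [475.5179, -146.0542, 1145.2627]}
pos [1048.8642756   248.86216807  630.10079925]
top {'intrinsics': [[362.5083, 0.0, 323.2265], [0.0, 362.5083, 203.5287], [0.0, 0.0, 1.0]], 'rvec': [2.1796, -2.1253, 0.1479], 'tvec': [-166.033, 614.8174, 941.9393]}
pos [ 486.42569995 -149.88768088 1016.73046215]
{'intrinsics': array([[315.30517504,   0.        , 315.25271954],
       [  0.        , 315.30517504, 203.41961826],
       [  0.        ,   0.        ,   1.        ]]), 'T_tool_cam': array([[-2.63965512e-04, -3.16513728e-01,  9.48587893e-01,
         3.13086922e+01],
       [ 9.99999965e-01, -6.00009998e-05,  2.58251623e-04,
        -2.39883161e-01],
       [-2.48239620e-05,  9.48587928e-01,  3.16513733e-01,
        -8.21853483e+01],
       [ 0.00000000e+00,  0.00000000e+00,  0.00000000e+00,
         1.00000000e+00]])}
```

View pics/top0.png

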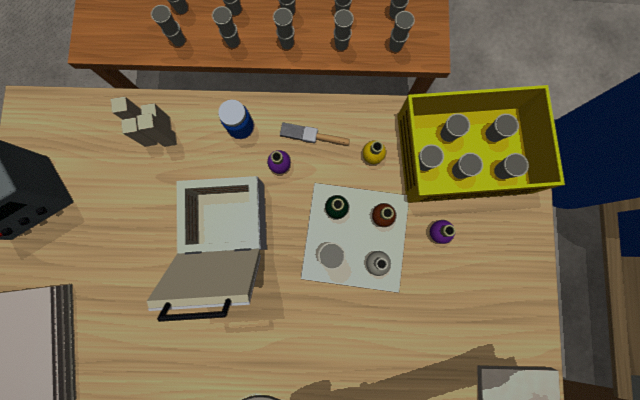

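View pics/scene0.png

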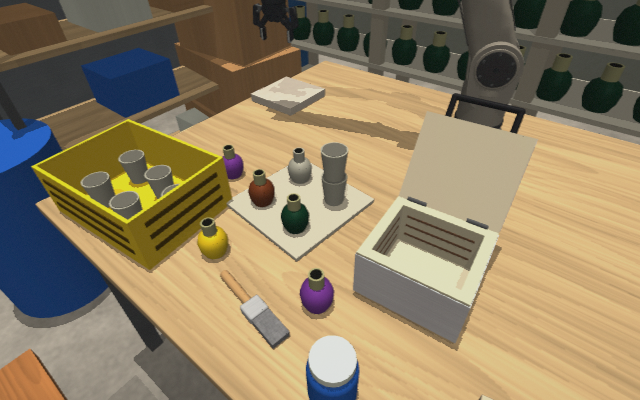

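```bash
cat > h.py <<'E'
import cv2,numpy as np
from workcell import ctrl
from scipy.spatial.transform import Rotation as Ro
def cam(n,o=None):
    m=ctrl.camera_model(n); K=m['intrinsics']
    if n=='wrist':
        R=Ro.from_quat(o['ee_rot']).as_matrix(); T=m['T_tool_cam']
        return K,R@T[:3,:3],R@T[:3,3]+o['ee_pos']
    R=cv2.Rodrigues(np.array(m['rvec'],float))[0]
    return K,R.T,-R.T@np.array(m['tvec'],float).ravel()
def pix(n,u,v,z,o=None):   # pixel -> world at height z
    K,R,c=cam(n,o); d=R@np.linalg.inv(K)@[u,v,1]
    return np.round(c+d*(z-c[2])/d[2],1)
def proj(n,p,o=None):
    K,R,c=cam(n,o); q=K@R.T@(np.asarray(p,float)-c); return np.round(q[:2]/q[2],1)
def crop(img,x0,y0,x1,y1,s,name):
    cv2.imwrite('pics/'+name,cv2.resize(img[y0:y1,x0:x1,::-1],None,fx=s,fy=s,interpolation=cv2.INTER_CUBIC))
E
python3 - <<'E'
from h import *
im=cv2.imread('pics/top0.png')[:,:,::-1]
crop(im,140,165,420,335,2.85,'top0c.png')
for p in [(100,100),(500,100),(100,300)]: print(p,pix('top',*p,0))
print('neck',pix('top',338,206,102),'slabcorners',[pix('top',*p,12) for p in [(315,184),(408,197),(400,291),(302,278)]])
E
```

```text
(100, 100) [914.5 512.6   0. ]
(500, 100) [ 946.  -664.2    0. ]
(100, 300) [343.7 451.    0. ]
neck [ 605.3 -188.2  102. ] slabcorners [array([ 677.8, -125.9,   12. ]), array([ 647.4, -387.9,   12. ]), array([ 389. , -364.5,   12. ]), array([417. , -97.9,  12. ])]
```

View pics/top0c.png

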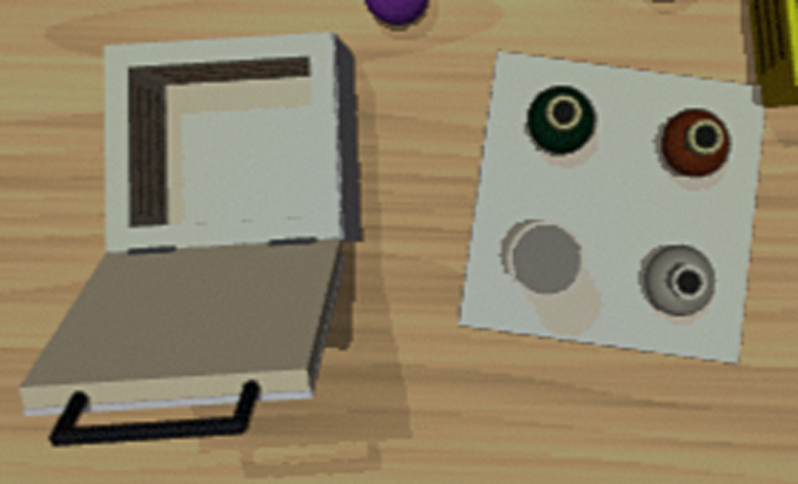

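Run:
```python
from h import *
print('tcp,tip in scene',proj('scene',[180.7,-624,403]),proj('scene',[180.7,-624,231]),'base',proj('scene',[0,0,200]),'base top',proj('top',[0,0,0]))
P=pix('top',140+563/2.85,165+112/2.85,102); print('green neck',P,'scene',proj('scene',P))
P2=pix('scene',293,199,102); print('green from scene',P2)
# others
print('brown',pix('top',140+705/2.85,165+137/2.85,102),'grey',pix('top',140+688/2.85,165+282/2.85,102),'cups',pix('top',140+546/2.85,165+258/2.85,164))
# kiln rim corners
for c in [(105,47),(334,34),(342,240),(106,252)]: 
    P=pix('top',140+c[0]/2.85,165+c[1]/2.85,125); print('rim',P,proj('scene',P))
print('inner',[pix('top',140+c[0]/2.85,165+c[1]/2.85,125) for c in [(129,68),(311,58),(130,226)]])
o=ctrl.get_obs(); print(Ro.from_quat(o['ee_rot']).as_matrix().round(3))
```

```text
tcp,tip in scene [271.7 -14.7] [277.1  45. ] base [488.3  81.6] base top [259.3 440.1]
green neck [ 609.6 -186.9  102. ] scene [292.8 197.2]
green from scene [ 613.9 -182.6  102. ]
brown [ 590.4 -313.9  102. ] grey [ 462.5 -299.1  102. ] cups [ 480.6 -172.9  164. ]
rim [653.8 216.7 125. ] [468.2 303.5]
rim [670.5  16.7 125. ] [354.7 250. ]
rim [491.2   0.9 125. ] [396.7 194.7]
rim [476.  201.7 125. ] [497.  232.8]
inner [array([635.6, 194.2, 125. ]), array([648.6,  35.7, 125. ]), array([498.5, 182.9, 125. ])]
[[-0.001  0.278 -0.961]
 [ 0.002 -0.961 -0.278]
 [-1.    -0.002  0.   ]]
```

Request:
drive_tool(series="0 -23 -41 0 0 0 0;0 -23 -41 0 0 0 0;0 -23 -41 0 0 0 0;0 -23 -41 0 0 0 0;0 -23 -41 0 0 0 0;0 -23 -41 0 0 0 0;0 -23 -41 0 0 0 0;0 -23 -41 0 0 0 0")

```text
clock: 0.9
ee_pos: [446.4, -354.1, 398.2]
ee_rot: [-0.698, -0.094, 0.704, -0.091]
force: [0.3, -1.4, -0.4]
grip_width: 85.4
```

Request:
drive_tool(series="0 -23 -41 0 0 0 0;0 -23 -41 0 0 0 0;0 -23 -41 0 0 0 0;0 -20 -38 0 0 0 0;0 -10 -22 0.06 0 0 0;0 0 0 0.08 0 0 0;0 0 0 0.05 0 0 0;0 0 0 0 0 0 0")

```text
clock: 1.7
ee_pos: [607.2, -192.5, 392.6]
ee_rot: [-0.702, -0.033, 0.711, -0.025]
force: [0.0, 0.3, 0.2]
grip_width: 85.6
```

```bash
cat > look.py <<'E'
import sys; from h import *
o=ctrl.get_obs(); im=ctrl.read_camera('wrist')
R=Ro.from_quat(o['ee_rot']).as_matrix(); print(o['clock'],o['ee_pos'].round(1),o['force'].round(1),o['grip_width'].round(1)); print(R.round(3))
cv2.imwrite('pics/'+sys.argv[1],im[:,:,::-1]); np.savez('last.npz',ee_pos=o['ee_pos'],ee_rot=o['ee_rot'])
E
python3 look.py w1.png
```

```text
Traceback (most recent call last):
  File "look.py", line 3, in <module>
    R=Ro.from_quat(o['ee_rot']).as_matrix(); print(o['clock'],o['ee_pos'].round(1),o['force'].round(1),o['grip_width'].round(1)); print(R.round(3))
                                                                                                       ^^^^^^^^^^^^^^^^^^^^^
AttributeError: 'float' object has no attribute 'round'
```

```bash
sed -i "s/o\['grip_width'\].round(1)/o['grip_width']/" look.py; python3 look.py w1.png
```

```text
1.75 [ 607.1 -192.8  392.6] [ 0.3  0.2 -0.7] 85.27331713454646
[[-0.013  0.083 -0.996]
 [ 0.01  -0.997 -0.083]
 [-1.    -0.011  0.012]]
```

View pics/w1.png

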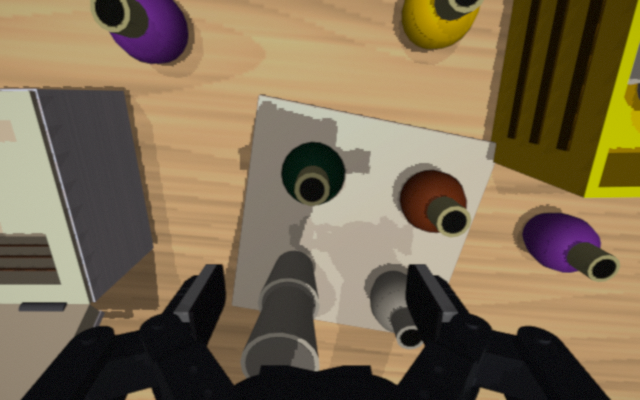

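The wrist view shows the dark green vase with its pale neck at (312,187). Brown is at (453,220), grey at (408,335) and the cups at (281,355). The purple and yellow look-alikes are off the slab, so the green one at (312,187) is the target.

Run:
```python
from h import *
o=np.load('last.npz'); P=pix('wrist',312,187.5,102,o); print(P)
R=Ro.from_quat(o['ee_rot']).as_matrix(); 
g=np.array([P[0],P[1],91+155.]); print('shift tool for tip-down',R.T@(g-o['ee_pos']), 'rot', Ro.from_matrix(R.T@np.array([[0,.086,-.9963],[0,-.9963,-.086],[-1,0,0]])).as_rotvec())
# lid angle fit
f=np.array([.9963,.086,0]);h=np.array([483.6,101.3,125])
for a in np.arange(1.9,2.21,.05):
    b=h+f*(220*np.cos(a)-12*np.sin(a))+[0,0,220*np.sin(a)+12*np.cos(a)]; print(a.round(2),b.round(),proj('top',b),proj('scene',b))
```

```text
[ 612.9 -185.9  102. ]
shift tool for tip-down [146.55596397  -4.71581314  -8.16534218] rot [-0.003157    0.01207869  0.01114572]
1.9 [401.  94. 329.] [188.5 295.8] [482.3 100.6]
1.95 [391.  93. 325.] [189.4 301.1] [483.2 100.7]
2.0 [382.  92. 320.] [190.4 306.2] [483.9 101.1]
2.05 [372.  92. 315.] [191.5 311.1] [484.6 101.7]
2.1 [363.  91. 309.] [192.7 315.7] [485.1 102.7]
2.15 [354.  90. 303.] [193.9 320. ] [485.5 103.9]
2.2 [345.  89. 296.] [195.2 324. ] [485.8 105.3]
```

Request:
drive_tool(series="0 -5 -8 0 0.012 0.011 0;30 0 0 0 0 0 0;35 0 0 0 0 0 0;35 0 0 0 0 0 0;20 0 0 0 0 0 0;0 0 0 0 0 0 0")

```text
clock: 2.4
ee_pos: [617.1, -188.7, 271.3]
ee_rot: [0.71, 0.028, -0.703, 0.031]
force: [-0.9, -0.2, -0.7]
grip_width: 85.3
```

Request:
drive_tool(series="13 -3 4 0 0 0 0;12 0 0 0 0 0 0;0 0 0 0 0 0 0;0 0 0 0 0 0 0")

```text
clock: 2.8
ee_pos: [614.3, -186.1, 247.4]
ee_rot: [0.712, 0.027, -0.701, 0.031]
force: [0.1, -0.0, 1.1]
grip_width: 85.2
```

Request:
drive_tool(series="0 0 0 0 0 0 255;0 0 0 0 0 0 255;0 0 0 0 0 0 255;0 0 0 0 0 0 255;0 0 0 0 0 0 255;0 0 0 0 0 0 255;0 0 0 0 0 0 255;0 0 0 0 0 0 255")

```text
clock: 3.6
ee_pos: [615.4, -186.3, 250.1]
ee_rot: [0.714, 0.027, -0.699, 0.032]
force: [-0.2, -0.4, 0.2]
grip_width: 28.2
```

Request:
drive_tool(series="-15 0 0 0 0 0 255;-30 0 0 0 0 0 255;-40 0 0 0 0 0 255;-40 0 0 0 0 0 255;-40 0 0 0 0 0 255;-15 0 0 0 0 0 255;0 0 0 0 0 0 255")

```text
clock: 4.3
ee_pos: [610.0, -185.0, 439.0]
ee_rot: [0.712, 0.027, -0.701, 0.031]
force: [0.2, -0.2, -3.3]
grip_width: 28.2
```

```bash
python3 look.py w2.png
python3 - <<'E'
from h import *
o=np.load('last.npz');R=Ro.from_quat(o['ee_rot']).as_matrix()
print('level', Ro.from_matrix(R.T@np.array([[0,.086,-.9963],[0,-.9963,-.086],[-1,0,0]])).as_rotvec())
print('to kiln',R.T@(np.array([588,110,o['ee_pos'][2]])-o['ee_pos']))
E
```

```text
4.3 [ 610. -185.  439.] [ 0.2 -0.2 -3.3] 28.215646764976327
[[ 0.015  0.083 -0.996]
 [-0.005 -0.997 -0.083]
 [-1.     0.006 -0.015]]
level [-0.0033675  -0.01479434 -0.00627898]
to kiln [  -1.81320593 -295.81104101   -2.49709144]
```

View pics/w2.png

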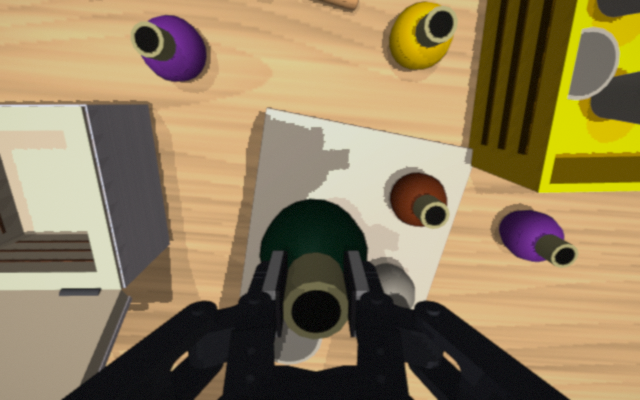

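The vase is held squarely: its neck is at (316,308) between the pads, and the other vases are still standing. Next I carry it over the kiln.

Request:
drive_tool(series="0 -20 0 0 -0.015 -0.006 255;0 -40 0 0 0 0 255;0 -45 0 0 0 0 255;0 -45 0 0 0 0 255;0 -45 0 0 0 0 255;0 -45 0 0 0 0 255;0 -35 0 0 0 0 255;0 -15 0 0 0 0 255")

```text
clock: 5.15
ee_pos: [581.9, 108.2, 422.8]
ee_rot: [-0.697, -0.025, 0.716, -0.026]
force: [-0.9, -0.1, -1.7]
grip_width: 28.0
```

```bash
python3 look.py w3.png
python3 - <<'E'
from h import *
s=ctrl.read_camera('scene'); w=cv2.imread('pics/w3.png')[:,:,::-1]
a=s[0:370,300:620]; b=w[60:400,0:480]
cv2.imwrite('pics/c3.png',np.hstack([cv2.resize(a,(400,462)),cv2.resize(b,(400,462))])[:,:,::-1])
E
```

```text
5.15 [581.9 108.2 422.8] [-0.9 -0.1 -1.7] 28.014433916114147
[[-0.026  0.072 -0.997]
 [-0.003 -0.997 -0.072]
 [-1.     0.002  0.026]]
```

View pics/c3.png

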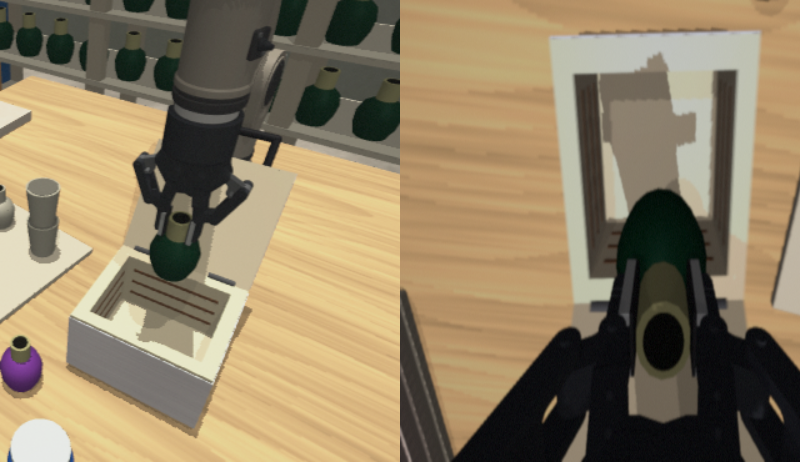

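Run:
```python
from h import *
o=np.load('last.npz');R=Ro.from_quat(o['ee_rot']).as_matrix()
q=np.array([pix('wrist',*p,125,o) for p in [(180,86.5),(432,82.8),(414,280.7),(207.6,283)]]);print('outer',q[:,:2].tolist(),q.mean(0))
q=np.array([pix('wrist',*p,125,o) for p in [(207.6,113),(404.4,111.5)]]);print('inner front',q[:,:2].tolist(),q.mean(0))
print('level', Ro.from_matrix(R.T@np.array([[0,.086,-.9963],[0,-.9963,-.086],[-1,0,0]])).as_rotvec())
```

```text
outer [[657.1, 220.1], [674.1, 23.0], [493.9, 4.7], [476.9, 206.4]] [575.5  113.55 125.  ]
inner front [[638.5, 199.3], [651.1, 41.0]] [644.8  120.15 125.  ]
level [-0.01384756  0.02608398 -0.00141562]
```

Request:
drive_tool(series="0 -4 -6 -0.014 0.026 0 255;20 0 0 0 0 0 255;25 0 0 0 0 0 255;25 0 0 0 0 0 255;20 0 0 0 0 0 255;0 0 0 0 0 0 255")

```text
clock: 5.85
ee_pos: [590.2, 103.2, 325.4]
ee_rot: [0.707, 0.025, -0.706, 0.03]
force: [-0.7, -0.7, -2.4]
grip_width: 28.0
```

Request:
drive_tool(series="12 -8 0 0 0 0 255;14 0 0 0 0 0 255;12 0 0 0 0 0 255;8 0 0 0 0 0 255;0 0 0 0 0 0 255")

```text
clock: 6.35
ee_pos: [591.4, 109.4, 277.2]
ee_rot: [0.709, 0.024, -0.704, 0.029]
force: [0.1, 0.1, -2.6]
grip_width: 28.4
```

Request:
drive_tool(series="5 0 0 0 0 0 255;4 0 0 0 0 0 255;0 0 0 0 0 0 255")

```text
clock: 6.65
ee_pos: [592.0, 109.6, 268.4]
ee_rot: [0.71, 0.024, -0.704, 0.029]
force: [-0.3, -0.8, -3.6]
grip_width: 28.5
```

Request:
drive_tool(series="3 0 0 0 0 0 255;1 0 0 0 0 0 255;0 0 0 0 0 0 255")

```text
clock: 6.95
ee_pos: [592.4, 109.6, 264.8]
ee_rot: [0.71, 0.024, -0.703, 0.029]
force: [-1.3, 1.3, -1.5]
grip_width: 28.0
```

Request:
drive_tool(series="2 0 0 0 0 0 255;0 0 0 0 0 0 255")

```text
clock: 7.15
ee_pos: [592.7, 109.7, 263.3]
ee_rot: [0.711, 0.025, -0.703, 0.029]
force: [0.5, -0.1, -2.2]
grip_width: 28.4
```

Request:
drive_tool(series="2 0 0 0 0 0 255;0 0 0 0 0 0 255")

```text
clock: 7.35
ee_pos: [593.4, 110.1, 263.6]
ee_rot: [0.711, 0.025, -0.702, 0.029]
force: [-0.3, -0.2, -2.7]
grip_width: 28.5
```

Request:
drive_tool(series="3 0 0 0 0 0 255;2 0 0 0 0 0 255")

```text
clock: 7.55
ee_pos: [594.3, 110.7, 263.0]
ee_rot: [0.712, 0.024, -0.701, 0.029]
force: [-5.6, -1.7, 12.7]
grip_width: 28.0
```

Request:
drive_tool(series="-1 0 0 0 0 0 150;0 0 0 0 0 0 120;0 0 0 0 0 0 80;0 0 0 0 0 0 60;0 0 0 0 0 0 60")

```text
clock: 8.05
ee_pos: [594.9, 110.8, 264.4]
ee_rot: [0.713, 0.024, -0.7, 0.029]
force: [0.8, -0.4, -0.2]
grip_width: 65.0
```

Request:
drive_tool(series="-10 0 0 0 0 0 60;-20 0 0 0 0 0 60;-30 0 0 0 0 0 60;-40 0 0 0 0 0 60;-45 0 0 0 0 0 60;-45 0 0 0 0 0 60;-40 0 0 0 0 0 60;0 0 0 0 0 0 255")

```text
clock: 8.85
ee_pos: [589.7, 112.2, 505.9]
ee_rot: [0.712, 0.025, -0.701, 0.029]
force: [0.3, 0.1, 0.0]
grip_width: 52.5
```

```bash
python3 look.py w4.png
python3 - <<'E'
from h import *
s=ctrl.read_camera('top'); w=cv2.imread('pics/w4.png')[:,:,::-1]
a=s[165:335,140:290]; b=w[60:400,80:480]
cv2.imwrite('pics/c4.png',np.hstack([cv2.resize(a,(400,453)),cv2.resize(b,(400,453))])[:,:,::-1])
E
```

```text
8.85 [589.7 112.2 505.9] [0.3 0.1 0. ] 52.533574415240494
[[ 0.017  0.076 -0.997]
 [-0.005 -0.997 -0.077]
 [-1.     0.007 -0.016]]
```

View pics/c4.png

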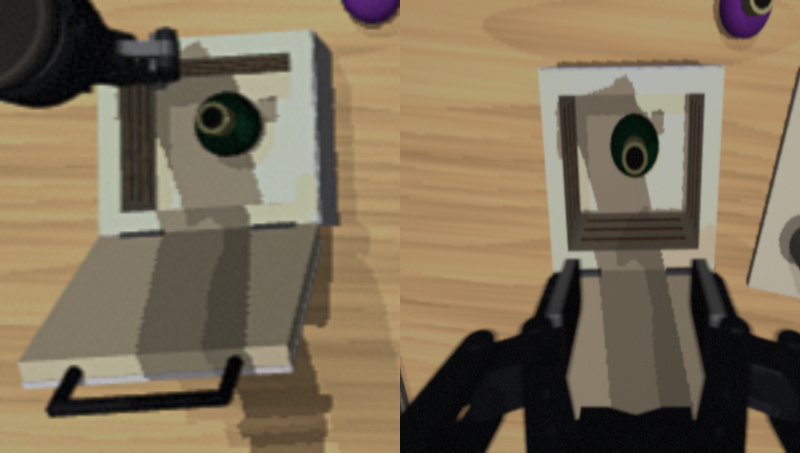

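The vase stands in the chamber with its neck at (634,158) in the right crop, and the lid is still leaning back.

Run:
```python
from h import *
o=np.load('last.npz');R=Ro.from_quat(o['ee_rot']).as_matrix()
print('neck',pix('top',219.1,208.9,115),pix('wrist',314,178.6,115,o))
b=lambda x,y:(140+x*150/400,165+y*170/453)
print('bar px',b(50,408),b(225,397))
f=np.array([.9963,.086,0]);h=np.array([485,104,125]);k=np.array([.086,-.9963,0])
for a in (2.0,2.05,2.1,2.15):
    m=h+f*(220*np.cos(a)-12*np.sin(a))+[0,0,220*np.sin(a)+12*np.cos(a)]; print(a,m.round(),proj('top',m-60*k),proj('top',m+60*k))
```

```text
neck [588.7 109.7 115. ] [589.  111.3 115. ]
bar px (158.75, 318.1125827814569) (224.375, 313.98454746136866)
2.0 [383.  95. 320.] [156.7 307.4] [221.2 303.4]
2.05 [373.  94. 315.] [158.  312.3] [222.1 308.2]
2.1 [364.  94. 309.] [159.4 316.9] [223.1 312.8]
2.15 [355.  93. 303.] [160.9 321.2] [224.1 317.2]
```

```bash
python3 -c "
from h import *
print(ctrl.get_obs()['joints'].round(2))"
```

```text
[ 0.01  0.26 -0.34  1.52  0.1   1.37 -1.83]
```

Request:
drive_tool(series="-5 0 0 -0.145 0 0 105;-5 0 0 -0.145 0 0 105;-5 0 0 -0.145 0 0 105;-5 0 0 -0.145 0 0 105;-5 0 0 -0.145 0 0 105;-5 0 0 -0.145 0 0 105;-5 0 0 -0.145 0 0 105;-5 0 0 -0.145 0 0 105")

```text
clock: 9.75
ee_pos: [586.3, 110.5, 524.5]
ee_rot: [-0.558, -0.422, 0.578, -0.421]
force: [-0.1, -0.2, -0.6]
grip_width: 50.6
```

Request:
drive_tool(series="-3 0 0 -0.145 0 0 105;-3 0 0 -0.145 0 0 105;-3 0 0 -0.12 0 0 105;0 0 0 0 0 0 105")

```text
clock: 10.15
ee_pos: [585.7, 109.7, 525.7]
ee_rot: [0.453, 0.538, -0.479, 0.526]
force: [0.7, -0.0, -0.5]
grip_width: 50.4
```

```bash
cat > st.py <<'E'
from h import *
import sys
o=ctrl.get_obs();R=Ro.from_quat(o['ee_rot']).as_matrix()
print(o['clock'],o['ee_pos'].round(1),o['joints'].round(2),o['force'].round(1),o['grip_width']);print(R.round(3))
print('grasp pt',(o['ee_pos']+R[:,0]*150).round(1))
if len(sys.argv)>4:
    g=np.array(sys.argv[1:4],float); th=float(sys.argv[4])   # wanted grasp point, backward tilt of fingers
    f=np.array([.9963,.086,0]); x=-np.sin(th)*f+[0,0,-np.cos(th)]; y=np.cos(th)*f-[0,0,np.sin(th)]; z=np.cross(x,y)
    T=np.stack([x,y,z],1); tcp=g-150*x
    print('tcp',tcp.round(1),'shift',(R.T@(tcp-o['ee_pos'])).round(1),'rot',Ro.from_matrix(R.T@T).as_rotvec().round(3))
E
python3 st.py 362 94 370 0.35
```

```text
10.15 [585.7 109.7 525.7] [ 0.18  0.29 -0.56  1.46  0.15  1.48 -0.26] [ 0.7 -0.  -0.5] 50.40858946309958
[[-0.038  0.991  0.131]
 [-0.017  0.131 -0.991]
 [-0.999 -0.039  0.012]]
grasp pt [580.1 107.1 375.9]
tcp [413.2  98.4 510.9] shift [  21.5 -171.8  -11.7] rot [ 0.043  0.021 -0.311]
```

Request:
drive_tool(series="0 -40 -3 0.02 0 0 105;0 -40 -3 0.02 0 0 105;0 -40 -3 0 0 0 105;0 -40 -3 0 0 0 105;0 -10 0 0 0 -0.1 105;0 0 0 0 0 -0.1 105;0 0 0 0 0 -0.1 105;0 0 0 0 0 0 105")

```text
clock: 10.95
ee_pos: [406.2, 101.9, 520.7]
ee_rot: [0.376, 0.59, -0.576, 0.422]
force: [1.0, 0.0, -0.7]
grip_width: 50.3
```

```bash
python3 st.py 362 94 345 0.35
```

```text
10.95 [406.2 101.9 520.7] [ 0.24  0.04 -0.58  1.76 -0.06  1.71 -0.27] [ 1.   0.  -0.7] 50.25210760144532
[[-0.361  0.93   0.065]
 [-0.042  0.053 -0.998]
 [-0.932 -0.363  0.02 ]]
grasp pt [352.1  95.6 381. ]
tcp [413.2  98.4 485.9] shift [30.1 19.   3.3] rot [-0.027  0.011  0.021]
```

```bash
python3 look.py w5.png >/dev/null
python3 - <<'E'
from h import *
s=ctrl.read_camera('scene'); w=cv2.imread('pics/w5.png')[:,:,::-1]
cv2.imwrite('pics/c5.png',np.hstack([cv2.resize(s[0:250,400:600],(320,400)),cv2.resize(w[:,80:560],(480,400))])[:,:,::-1])
o=np.load('last.npz')
f=np.array([.9963,.086,0]);h=np.array([485,104,125]);k=np.array([.086,-.9963,0])
a=2.11; m=h+f*(220*np.cos(a)-12*np.sin(a))+[0,0,220*np.sin(a)+12*np.cos(a)]
print([proj('wrist',p,o)-[80,0] for p in (m-60*k,m,m+60*k)])
E
```

```text
[array([293.4, 140.7]), array([290.3, 235.9]), array([287.7, 314.1])]
```

View pics/c5.png

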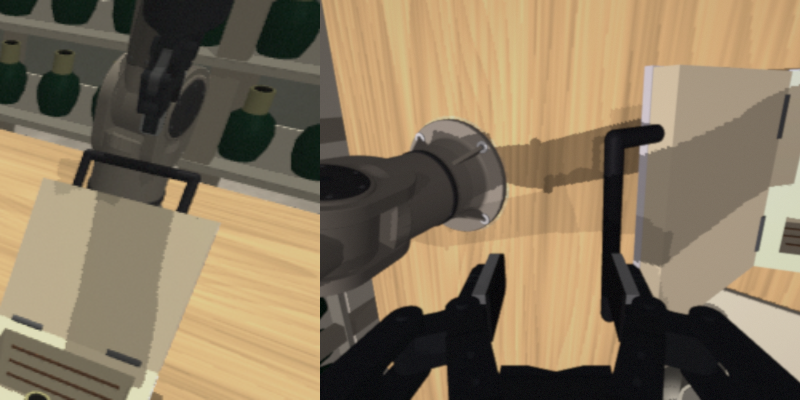

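The black bar is at column 612 in the right panel, within a few pixels of its predicted position. I'll shift forward and lower the open fingers astride it.

Request:
drive_tool(series="0 20 2 -0.02 0 0.01 105;0 14 1 0 0 0.01 105;20 0 0 0 0 0 105;25 0 0 0 0 0 105;20 0 0 0 0 0 105;0 0 0 0 0 0 105")

```text
clock: 11.65
ee_pos: [417.6, 99.0, 446.0]
ee_rot: [0.384, 0.588, -0.564, 0.435]
force: [0.5, -0.6, 0.9]
grip_width: 50.0
```

```bash
python3 st.py 362 94 303 0.35
```

```text
11.65 [417.6  99.  446. ] [ 0.24  0.1  -0.58  1.86 -0.02  1.52 -0.27] [ 0.5 -0.6  0.9] 50.045668000198916
[[-0.328  0.941  0.079]
 [-0.039  0.07  -0.997]
 [-0.944 -0.33   0.014]]
grasp pt [368.5  93.2 304.4]
tcp [413.2  98.4 443.9] shift [ 3.4 -3.5  0.2] rot [-0.011  0.011 -0.014]
```

```bash
cat > arc.py <<'E'
# rows for dragging the bar with the rear finger: args a0 a1 n tilt1 dz(grasp below bar)
from h import *
import sys
a0,a1,n,t1,low=map(float,sys.argv[1:6]); n=int(n)
o=ctrl.get_obs();R=Ro.from_quat(o['ee_rot']).as_matrix();p=o['ee_pos']
t0=np.arctan2(-R[0,0],-R[2,0])
f=np.array([.9963,.086,0]);h=np.array([485,104,125])
print(p.round(1),'grasp',(p+150*R[:,0]).round(1),'tilt',t0,'F',o['force'].round(1))
for i in range(1,n+1):
    s=i/n;a=a0+(a1-a0)*s;th=t0+(t1-t0)*s
    x=-np.sin(th)*f+[0,0,-np.cos(th)];y=np.cos(th)*f-[0,0,np.sin(th)];T=np.stack([x,y,np.cross(x,y)],1)
    bar=h+f*(220*np.cos(a)-12*np.sin(a))+[0,0,220*np.sin(a)+12*np.cos(a)]
    q=bar+19*f-[0,0,low]-150*x
    print(np.round(R.T@(q-p)).astype(int),Ro.from_matrix(R.T@T).as_rotvec().round(2),'a',round(a,2)); R,p=T,q
E
python3 arc.py 2.11 1.57 8 0.15 5
```

```text
[417.6  99.  446. ] grasp [368.5  93.2 304.4] tilt 0.334017823817602 F [ 0.5 -0.6  0.9]
[-14  18   1] [-0.01  0.01  0.02] a 2.04
[-11   7   0] [0.   0.   0.02] a 1.97
[-10   8   0] [-0.    0.    0.02] a 1.91
[-9  9  0] [-0.   -0.    0.02] a 1.84
[-8  9  0] [ 0.   -0.    0.02] a 1.77
[-6 10  0] [ 0.   -0.    0.02] a 1.71
[-5 11  0] [-0.    0.    0.02] a 1.64
[-4 11  0] [ 0.   -0.    0.02] a 1.57
```

Request:
drive_tool(series="-8 18 1 0 0.01 0.02 105;-11 7 0 0 0 0.02 105;-10 8 0 0 0 0.02 105;-9 9 0 0 0 0.02 105;-8 9 0 0 0 0.02 105;-6 10 0 0 0 0.02 105;-5 11 0 0 0 0.02 105;-4 11 0 0 0 0.02 105")

```text
clock: 12.45
ee_pos: [500.8, 107.8, 492.1]
ee_rot: [0.409, 0.57, -0.544, 0.461]
force: [-5.0, 0.2, 5.7]
grip_width: 50.3
```

```bash
python3 arc.py 1.57 1.1 8 0.05 5
```

```text
[500.8 107.8 492.1] grasp [464.7 102.5 346.6] tilt 0.24358244252628974 F [-5.   0.2  5.7]
[-4 37  2] [-0.01  0.01  0.03] a 1.51
[-2  9  0] [ 0.   -0.    0.02] a 1.45
[-1  9  0] [0.   0.   0.02] a 1.39
[0 9 0] [-0.    0.    0.02] a 1.33
[1 9 0] [ 0.   -0.    0.02] a 1.28
[2 9 0] [ 0.   -0.    0.02] a 1.22
[3 9 0] [-0.    0.    0.02] a 1.16
[4 9 0] [ 0.   -0.    0.02] a 1.1
```

```bash
python3 arc.py 1.7 0.95 8 0.05 5
```

```text
[500.8 107.8 492.1] grasp [464.7 102.5 346.6] tilt 0.24358244252628974 F [-5.   0.2  5.7]
[ 2 17  2] [-0.01  0.01  0.03] a 1.61
[-5 16  0] [ 0.   -0.    0.02] a 1.51
[-3 17  0] [0.   0.   0.02] a 1.42
[-1 17  0] [-0.    0.    0.02] a 1.32
[ 2 17  0] [ 0.   -0.    0.02] a 1.23
[ 4 17  0] [ 0.   -0.    0.02] a 1.14
[ 7 16  0] [-0.    0.    0.02] a 1.04
[ 9 15  0] [ 0.   -0.    0.02] a 0.95
```

Request:
drive_tool(series="2 17 2 -0.01 0.01 0.03 105;-5 17 0 0 0 0.02 105;-3 17 0 0 0 0.02 105;-1 17 0 0 0 0.02 105;2 17 0 0 0 0.02 105;4 17 0 0 0 0.02 105;7 16 0 0 0 0.02 105;9 15 0 0 0 0.02 105")

```text
clock: 13.25
ee_pos: [635.0, 118.2, 461.6]
ee_rot: [0.459, 0.535, -0.497, 0.505]
force: [-2.2, -0.6, 1.7]
grip_width: 50.2
```

```bash
python3 arc.py 1.1 0.5 8 0.0 5
```

```text
[635.  118.2 461.6] grasp [624.8 116.6 312. ] tilt 0.06796849220730312 F [-2.2 -0.6  1.7]
[ -1 -19   1] [-0.    0.    0.01] a 1.03
[ 7 13  0] [0.   0.   0.01] a 0.95
[ 9 13  0] [-0.   -0.    0.01] a 0.88
[10 12  0] [0.   0.   0.01] a 0.8
[11 11  0] [ 0.   -0.    0.01] a 0.73
[12 10  0] [ 0.   -0.    0.01] a 0.65
[13  9  0] [ 0.   -0.    0.01] a 0.57
[14  8  0] [-0.    0.    0.01] a 0.5
```

```bash
python3 arc.py 0.93 0.45 6 0.0 5
```

```text
[635.  118.2 461.6] grasp [624.8 116.6 312. ] tilt 0.06796849220730312 F [-2.2 -0.6  1.7]
[18 14  1] [-0.    0.    0.01] a 0.85
[11 12  0] [-0.   -0.    0.01] a 0.77
[12 11  0] [-0.   -0.    0.01] a 0.69
[13 10  0] [ 0.   -0.    0.01] a 0.61
[14  9  0] [ 0.   -0.    0.01] a 0.53
[15  8  0] [0.   0.   0.01] a 0.45
```

Request:
drive_tool(series="15 14 1 0 0 0.01 105;11 12 0 0 0 0.01 105;12 11 0 0 0 0.01 105;13 10 0 0 0 0.01 105;13 9 0 0 0 0.01 105;13 8 0 0 0 0.01 105;0 0 0 0 0 0 105")

```text
clock: 13.95
ee_pos: [701.4, 122.3, 370.7]
ee_rot: [0.475, 0.521, -0.482, 0.52]
force: [0.3, -0.1, 0.3]
grip_width: 50.2
```

```bash
python3 st.py 680 121 245 0
python3 - <<'E'
from h import *
o=ctrl.get_obs(); s=ctrl.read_camera('scene'); w=ctrl.read_camera('wrist')
cv2.imwrite('pics/c6.png',np.hstack([cv2.resize(s[60:370,300:560],(335,400)),cv2.resize(w[:,80:540],(460,400))])[:,:,::-1])
E
```

```text
13.95 [701.4 122.3 370.7] [ 0.1   0.58 -0.52  1.39  0.29  1.26 -0.35] [ 0.3 -0.1  0.3] 50.22690417648506
[[-0.008  0.996  0.084]
 [-0.006  0.084 -0.996]
 [-1.    -0.009  0.005]]
grasp pt [700.2 121.4 220.7]
tcp [680. 121. 395.] shift [-24.1 -21.7  -0.4] rot [-0.002  0.005  0.009]
```

View pics/c6.png

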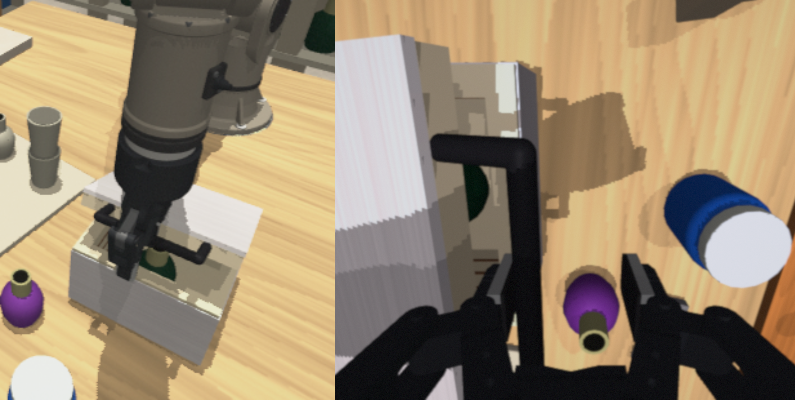

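Request:
drive_tool(series="-20 1 0 0 0 0 105;-25 0 0 0 0 0 105;-20 0 0 0 0 0 255;0 -10 0 0 0 0 255;0 -10 0 0 0 0 255;0 0 0 0 0 0 255;0 0 0 0 0 0 255;0 0 0 0 0 0 255")

```text
clock: 14.85
ee_pos: [681.2, 121.0, 444.8]
ee_rot: [0.48, 0.517, -0.478, 0.523]
force: [0.3, 0.4, 0.1]
grip_width: 0.2
```

```bash
cat > press.py <<'E'
# tip (173 ahead, shut) follows the bar's top: args a0 a1 n
from h import *
import sys
a0,a1,n=map(float,sys.argv[1:4]); n=int(n)
o=ctrl.get_obs();R=Ro.from_quat(o['ee_rot']).as_matrix();p=o['ee_pos']
f=np.array([.9963,.086,0]);h=np.array([485,104,125])
t=p+173*R[:,0]; print(o['clock'],p.round(1),'tip',t.round(1),'tip d',((t-h)@f).round(1),'F',o['force'].round(1),o['grip_width'],R[:,0].round(3))
T=np.stack([[0,0,-1],f,np.cross([0,0,-1],f)],1)
for i in range(0,n+1):
    a=a0+(a1-a0)*i/n
    q=h+f*(220*np.cos(a)-12*np.sin(a))+[0,0,220*np.sin(a)+12*np.cos(a)+6+173]
    print(np.round(R.T@(q-p)).astype(int),Ro.from_matrix(R.T@T).as_rotvec().round(3),'a',round(a,2)); R,p=T,q
E
python3 press.py 0.42 0 10
```

```text
14.85 [681.2 121.  444.8] tip [682.6 120.3 271.8] tip d 198.3 F [0.3 0.4 0.1] 0.18016565806766457 [ 0.008 -0.004 -1.   ]
[40 -1  0] [-0.003  0.005 -0.008] a 0.42
[8 4 0] [-0.  0.  0.] a 0.38
[8 4 0] [-0.  0.  0.] a 0.34
[9 3 0] [-0.  0.  0.] a 0.29
[9 3 0] [-0.  0.  0.] a 0.25
[9 3 0] [-0.  0.  0.] a 0.21
[9 2 0] [-0.  0.  0.] a 0.17
[9 2 0] [-0.  0.  0.] a 0.13
[9 1 0] [-0.  0.  0.] a 0.08
[9 1 0] [-0.  0.  0.] a 0.04
[9 1 0] [-0.  0.  0.] a -0.0
```

Request:
drive_tool(series="18 0 0 0 0 -0.008 255;16 0 0 0 0 0 255;9 2 0 0 0 0 255;9 4 0 0 0 0 255;9 4 0 0 0 0 255;9 3 0 0 0 0 255;9 3 0 0 0 0 255")

```text
clock: 15.55
ee_pos: [699.6, 122.1, 358.3]
ee_rot: [0.478, 0.52, -0.48, 0.521]
force: [-0.1, 0.3, 1.4]
grip_width: -0.4
```

```bash
python3 press.py 0.2 0 1
```

```text
15.55 [699.6 122.1 358.3] tip [699.6 121.5 185.3] tip d 215.3 F [-0.1  0.3  1.4] -0.4212128240989762 [-0.    -0.003 -1.   ]
[-1 -2  0] [-0.003  0.003  0.   ] a 0.2
[43  7  0] [-0.  0.  0.] a 0.0
```

Request:
drive_tool(series="9 2 0 0 0 0 255;9 2 0 0 0 0 255;9 1 0 0 0 0 255;6 0 0 0 0 0 255")

```text
clock: 15.95
ee_pos: [705.7, 122.5, 321.8]
ee_rot: [0.478, 0.519, -0.479, 0.521]
force: [0.5, 0.1, 1.6]
grip_width: 0.2
```

```bash
python3 press.py 0.04 0 1;  python3 - <<'E'
from h import *
o=ctrl.get_obs(); s=ctrl.read_camera('scene'); w=ctrl.read_camera('wrist')
cv2.imwrite('pics/c7.png',np.hstack([cv2.resize(s[100:370,320:545],(335,400)),cv2.resize(w[:,80:540],(460,400))])[:,:,::-1])
E
```

```text
15.95 [705.7 122.5 321.8] tip [705.8 122.  148.8] tip d 221.6 F [0.5 0.1 1.6] 0.23474753637705775 [ 0.001 -0.003 -1.   ]
[-3 -2 -1] [-0.003  0.003 -0.   ] a 0.04
[9 1 0] [-0.  0.  0.] a 0.0
```

View pics/c7.png

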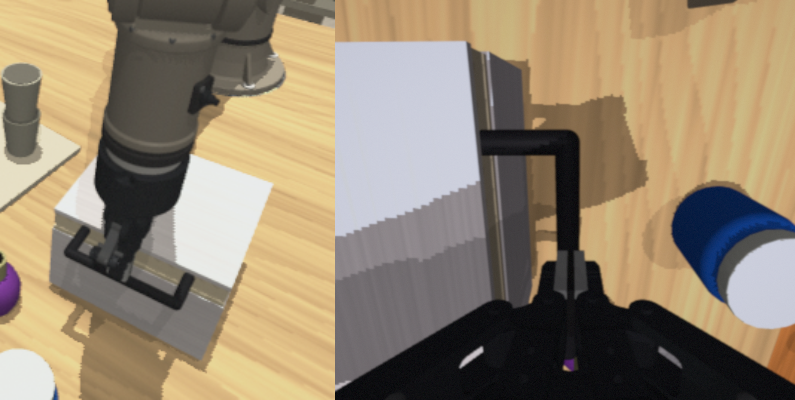

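The lid is nearly shut, with the closed fingertips on the bar at (570,250). I'll press until it seats.

Request:
drive_tool(series="4 0 0 0 0 0 255;3 0 0 0 0 0 255;3 0 0 0 0 0 255")

```text
clock: 16.35
ee_pos: [705.2, 122.6, 316.2]
ee_rot: [0.478, 0.519, -0.48, 0.521]
force: [-6.2, -2.6, 17.5]
grip_width: 0.2
```

Request:
drive_tool(series="3 0 0 0 0 0 255;0 0 0 0 0 0 255")

```text
clock: 16.55
ee_pos: [704.8, 122.7, 317.4]
ee_rot: [0.478, 0.518, -0.48, 0.522]
force: [-0.1, 0.6, -0.5]
grip_width: 0.3
```

Request:
drive_tool(series="-15 0 0 0 0 0 255;-30 0 0 0 0 0 255;-40 0 0 0 0 0 255;-40 0 0 0 0 0 255;-40 0 0 0 0 0 255;-30 0 0 0 0 0 255;0 0 0 0 0 0 255;0 0 0 0 0 0 255")

```text
clock: 17.35
ee_pos: [702.8, 123.5, 522.8]
ee_rot: [0.477, 0.52, -0.481, 0.521]
force: [0.7, -0.3, -0.2]
grip_width: 0.4
```

Run:
```python
from h import *
o=ctrl.get_obs(); print(o['clock'],o['ee_pos'],o['force'])
s=ctrl.read_camera('scene'); t=ctrl.read_camera('top')
cv2.imwrite('pics/c8.png',np.hstack([cv2.resize(s[100:370,200:560],(480,360)),cv2.resize(t[150:330,140:300],(320,360))])[:,:,::-1])
f=np.array([.9963,.086,0]);h=np.array([485,104,125]);k=np.array([.086,-.9963,0])
for a in (0,.05,.1):
  m=h+f*(220*np.cos(a)-12*np.sin(a))+[0,0,220*np.sin(a)+12*np.cos(a)]
  print(a,[((proj('scene',p)-[200,100])*4/3).round(1) for p in (m-60*k,m+60*k)])
```

```text
17.35 [702.79922514 123.54261134 522.84513543] [ 0.67574184 -0.32335712 -0.16593265]
0 [array([315.1, 276.8]), array([220.1, 230.1])]
0.05 [array([317.1, 270.7]), array([221.1, 224. ])]
0.1 [array([319.3, 264. ]), array([222.1, 217.5])]
```

View pics/c8.png

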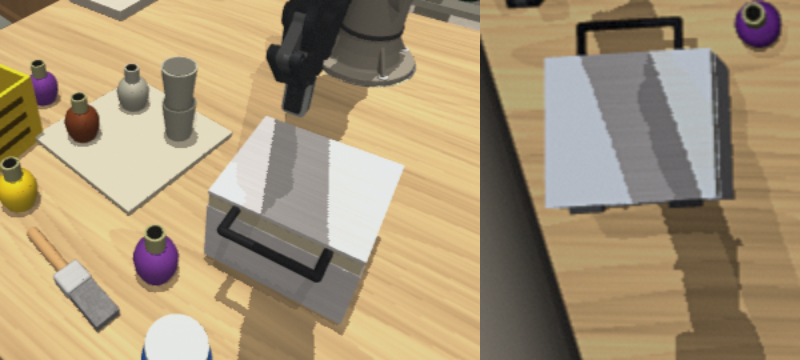

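The lid lies flat. The bar ends are near (318,277) and (222,233), which matches a = 0, and the other vases and the cups are standing where they were. I'm handing the job in.

```bash
python3 -c "
from workcell import ctrl
ctrl.sign_off()"
```

```text
the job is handed in; nothing more can be done
```

The dark green vase is standing in the kiln with the lid closed, and I handed the job in at about 17.5 s with the gripper clear of everything. No verdict is reported, so the result rests on the checks below.

- **Vase:** I gripped it by the neck and lowered it until it touched the floor at 12.7 N, then let go with the lid still open at about 2.1 rad. A check from above afterwards put it about 15 mm from the chamber centre, towards the front, well inside the allowed area. Once the lid was closed it could not be seen, but nothing touched it after release.
- **Lid:** I drew it over by its bar with the open fingers astride it, then pressed it down with closed fingertips until it seated. The press reached 17.5 N, with the fingertips 143 mm above the table, as expected for a shut lid. The last picture shows the bar where it should be at angle 0.
- **Others:** in the last picture the grey and brown vases and the cups are standing in place.
- **Disagreement:** the description says the kiln's front faces the robot's right (world -y). All three cameras showed it facing away from the robot (world +x), so I worked from the images.

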